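# Roll the jaw of a jeweller's setting gauge up to its mark

### The arm

A 6-joint arm with a two-finger parallel gripper is mounted at the origin on the work surface. World frame = base frame: x ahead of the robot, y to its left, z up, the work surface at z = 0. Lengths are in m, angles in rad, forces in N, time in s.
With the tool pointing down it reaches from about 0.325 to 0.9 m from the base axis. Payload 6.1 kg.
Tool frame: the origin (TCP) lies midway between the tips of the shut fingers; the grasp point (between the pads) lies ctrl.tcp_to_grasp behind it (ctrl.tcp_to_grasp is the distance from the TCP to the grasp point, in m); z points along the fingers, y is the line along which they close (so a half turn about z gives the same grasp; the last joint's range is limited). The gripper opens to 85 mm and grips with 20 to 120 N. Pads are 22 mm wide; open, the fingers measure 114 mm over their backs; the gripper's body (76 mm by 85 mm) begins 54 mm behind the grasp point. The pads swing forward as they close: fully open they stand 13 mm farther back than shut.
Start: joints at [1.164, 0.22, 1.526, -0, 1.395, -0.126], TCP at [0.173, 0.601, 0.231] pointing down, gripper open.
Joint ranges: [-2.98, 2.98], [-0.91, 2.08], [0.09, 2.57], [-1.24, 4.39], [0.2, 2.65], [-2.68, 2.68]. Speed limits (rad/s): [2.57, 2.57, 3.01, 3.14, 3.14, 3.14].

### API

Orientations are given as [roll, pitch, yaw] about the fixed x, y, z axes, in that order (R = Rz(yaw) Ry(pitch) Rx(roll)).
In Python, from cell import ctrl gives the robot as it stands. The module is installed in compiled form; this text tells all that it offers.
- The arm moves only by the tool carry_out, never from a script. Its argument "plan" is one flat list of numbers, 5 for each row, row after row: the shift along the tool's x, y, z in mm, then the turn about the tool's z in degrees, then the gripper command: -1 is fully open, 1 is shut, values between are in proportion. In form: [tx, ty, tz, yaw, hand, tx, ty, tz, yaw, hand, ...]. A call has 1 to 10 rows; each row is the pose to reach, as a shift and turn from the pose commanded when the call began, along the tool's axes at that moment; what a row does not reach only later rows make up. A row lasts 1/8 s, in which the tool goes at most 62.5 mm and 10.7 degrees, less where a joint would pass 70% of its speed; a pose out of reach is approached as far as the arm can. A call with a gripper value outside its range is refused whole. The fingers move at their own pace and stop on an object; "force" is the grip in N (left out, the last holds). Time passes only in rows, so rows that repeat a pose let the fingers close. It gives the time, the measured TCP pose, the force, the opening and the grip force at its end, in the units of the state.
- ctrl.state(): the state, without advancing time (a new reading comes with each control period).
- ctrl.capture(name): name is "scene" or "top" or "wrist"; returns a dict with "color" (400x640x3 uint8, red, green, blue), "z_map" (400x640 float32, m along the optical axis (not along the pixel's ray), 0 where there is no reading), "intrinsics" (3x3 intrinsics, pixels), "R" (3x3) and "t" (3): a world point X has camera coordinates R X + t; the wrist camera has in their place "tool_from_camera" (4x4, takes a point from camera to tool coordinates, whose origin is the TCP and whose axes are the flange's). Camera axes: x right, y down, z forward; pixel columns grow to the right and rows downward; lengths in m; the calibration is good to about 2 mm. A picture is of the moment at which its call begins: read the wrist's pose just before it.
- ctrl.finish_job(): hands the job in; it is judged then, once.
The state is a dict: "time_s": time; "joints": joint angles; "qd": joint speeds; "tau": joint torques, N m; "eef_pos": TCP position; "tool_rot": TCP orientation; "force": force on the tool from outside, world axes, zero at the start; "torque": the same for the moment, N m; "grip_width": finger opening in m; "finger_force": force on a finger pad.
Only numpy, scipy, OpenCV 4.12 (cv2) and the standard library are available. Lean on these libraries where they do the work, as an engineer would, in place of code of your own. Each camera call takes 0.05 s, during which the arm holds its last target. There are 200 camera calls.

### The job

Close the gap of the setting gauge: with a fingertip on top of the knurled wheel, roll the wheel, stroke by stroke, until the sliding jaw's pointer stands within the notch of the brass mark, then take the finger away. Press the wheel only lightly, move the jaw by the wheel alone (do not push the jaw itself), and leave the ring that lies in the gap and everything else on the bench where it is; pick nothing up.

Things in the scene. Friction and masses are not known exactly. Their poses are not given: they have to be found in the camera images.
- gauge: Steel setting gauge, fixed to the bench: base 270 x 70 x 12 mm, long along its x. Origin: centre of the underside. x points from wheel end to anvil end, z up. Wheel at x = -85 mm between two cheeks (tops 66 mm above the bench, outer faces y = +-21 mm, 40 mm long). Jaw and fixed anvil stand on a bed 20 mm above the bench. The rail with the mark runs on the -y side.
- anvil_face (a point): Centre of the fixed anvil's face that looks to the jaw: x = 105 mm, y = 0 of the gauge, 37 mm above the bench; the anvil is 20 x 44 mm, its top 54 mm above the bench.
- wheel: Knurled steel adjuster wheel, 64 mm across, 22 mm wide, upper part standing out of the cheeks. Origin: its centre, 50 mm above the bench. Turns about the gauge's y axis, both ways, and stays where left. Rolling its top towards the anvil (gauge +x) drives the jaw the same way: 8 mm per radian, 1 mm for each 4 mm rolled on the rim. Starts 0.3 rad from its open stop, 5.6 rad from the closed one.
- wheel_top (a point): Top of the wheel at rest, over the axle, 82 mm above the bench. About 1.1 N along the rim turns the wheel. Its axle is sprung: pressed from above it gives way at 3 N, then 1 mm per further newton, up to 6 mm, and comes back.
- jaw: The sliding steel jaw, a block 30 x 36 x 28 mm on the bed (top 48 mm above the bench), geared to the wheel. Origin: on the bed, under the middle of its face towards the anvil; it starts at x = 15 mm of the gauge. Axes as the gauge's.
- pointer (a point): Point near the tip of the jaw's pointer, a bright flat bar 4 mm wide that sticks out of the jaw to gauge -y, level with its front face, and passes just above the brass mark; its tip overhangs by 10 mm; 54 mm beside the gauge's centre line, 29 mm above the bench.
- notch (a point): Centre of the notch in the top of the brass mark, a fixed block 34 x 26 x 12 mm on the rail; the notch is 10 mm wide along x and runs through along y. Mark clamped at a different place each time, 15.5 to 33.5 mm further along gauge x than the pointer's start. Axes as the gauge's; 28 mm above the bench.
- ring: Finger ring, 24 mm outside, 6 mm high, lying flat and loose on the bed in the gap near the anvil. Origin: centre of its underside. To be left alone.
- jar: Lidded jar, 60 mm wide, 65 mm high, loose; origin under its centre. Leave alone.
- brick: Pale soldering brick 100 x 65 x 26 mm, loose; origin under its centre. Leave alone.
- tin: Open tin 85 x 58 x 20 mm with burs, loose; origin under its centre. Leave alone.
- driver: Screwdriver 160 mm long lying on the bench, loose. Leave alone.
- block: Steel bench block 60 x 60 x 22 mm, loose; origin under its centre. Leave alone.
- hammer: Hammer lying on the bench to the left (y positive), loose. Leave alone.
- mandrel: Round steel rod 18 mm thick, 170 mm long, lying on the right (y negative), loose. Leave alone.

How it is judged:
On the way:
1. a fingertip on the wheel rolls the jaw at least 5 mm towards the mark (contact force between the fingers and wheel above 0.5 N and distance of jaw from where it was at the start of the episode above 0.005 m).
At the end, for the whole second after the job is handed in: The pointer's centre is within 3.5 mm of the notch's centre along the gauge's x axis, wheel and jaw are at rest, and the ring lies within 8 mm of where it was (x of pointer in the frame of notch between -0.0035 and 0.0035 m and angular speed of wheel below 0.05 rad/s and linear speed of jaw below 0.003 m/s and distance of ring from where it was at the start of the episode below 0.008 m); the robot touches nothing.
It fails at once if the jaw was touched instead of being driven by the wheel (contact force between any of the fingers, the arm and jaw above 1 N).
It fails at once if the wheel was pressed hard (over 25 N) (contact force between any of the fingers, the arm and wheel above 25 N).
It fails at once if the ring was moved more than 8 mm or lifted (distance of ring from where it was at the start of the episode above 0.008 m).
It fails at once if something else on the bench was moved more than 15 mm or lifted (distance of any of jar, brick, tin, driver, block, hammer, mandrel from where it was at the start of the episode above 0.015 m).
It also fails if it takes over 51 s, if anything falls off the work surface, if the arm or the gripper's body presses on something with over 40 N, if the wrist force passes 120 N, or if a joint passes its speed limit or range.

## Working session

There is one attempt and no reset: what is moved stays moved. The work goes in short steps, Python scripts to look and compute and a tool call to move; the robot and the scene stay as the last step left them, time stands still between calls to the robot, and variables do not carry over. Pictures are saved under pics/ and viewed, at most 10 in all, crops included, and the job is handed in when it is done.

Besides the shell and the picture viewer there is one more tool, called after "Call:" by a JSON object that holds its "fn" and its "kwargs". carry_out: Moves the arm, as the interface text tells. Its arguments: {"type":"object","properties":{"plan":{"type":"array"},"force":{"type":"number"}},"required":["plan"]}

```bash
mkdir -p pics
cat > h.py <<'E'
import numpy as np, cv2
from cell import ctrl
def cap(n):
    c=ctrl.capture(n); return c
def pts(c):
    K=np.array(c["intrinsics"]);z=c["z_map"];v,u=np.mgrid[:z.shape[0],:z.shape[1]]
    P=np.stack([(u-K[0,2])/K[0,0]*z,(v-K[1,2])/K[1,1]*z,z],-1)
    return (P-np.array(c["t"]))@np.array(c["R"])
def ray(c,u,v,h):
    K=np.array(c["intrinsics"]);R=np.array(c["R"]);t=np.array(c["t"])
    o=-R.T@t; d=R.T@np.linalg.inv(K)@np.array([u,v,1.]); return o+d*(h-o[2])/d[2]
E
python3 - <<'E'
from h import *
for n in("top","scene"):
    c=cap(n); cv2.imwrite(f"pics/{n}0.png",c["color"][...,::-1]); np.savez(f"{n}0.npz",**{k:c[k] for k in c})
    print(n,c["intrinsics"],c["R"],c["t"])
s=ctrl.state();print(s["eef_pos"],s["tool_rot"],s["time_s"],ctrl.tcp_to_grasp)
E
```

```text
top [[366.21235144   0.         314.64682226]
 [  0.         366.21235144 201.14609276]
 [  0.           0.           1.        ]] [[ 2.62451508e-02 -9.99655536e-01  3.29726502e-05]
 [-9.96734132e-01 -2.61709715e-02 -7.63947015e-02]
 [ 7.63692492e-02  1.97212550e-03 -9.97077654e-01]] [-0.00379904  0.55089222  0.99930284]
scene [[488.48157427   0.         330.05308402]
 [  0.         488.48157427 198.322499  ]
 [  0.           0.           1.        ]] [[-0.26044854  0.96535547  0.01598047]
 [ 0.72102048  0.20548258 -0.66174495]
 [-0.64210281 -0.16082825 -0.7495587 ]] [ 0.1343465  -0.35945722  1.87666687]
[0.17298359 0.60001993 0.23028782] [-3.13981866e+00 -2.25951774e-04  2.86081356e+00] 0.1 0.0187
```

View pics/top0.png

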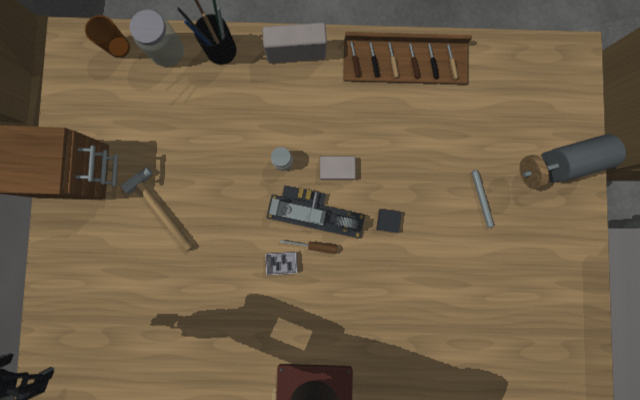

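View pics/scene0.png

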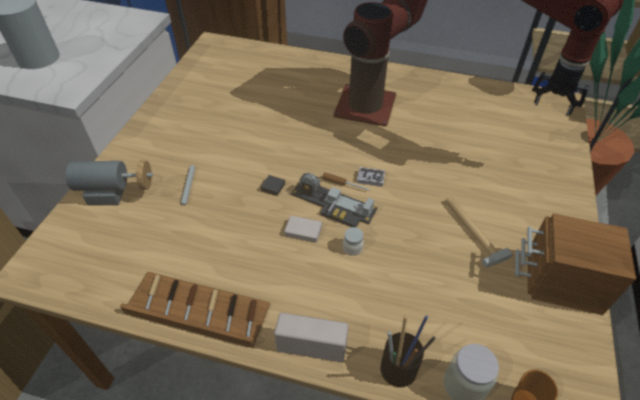

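The top view shows the gauge at about (315,215), with the wheel on the right at about (347,222), the brass mark at about (305,194) and the jar and brick above it. The scene view confirms this layout. Next I fit the gauge pose from depth.

Run:
```python
from h import *
c=dict(np.load("top0.npz")); P=pts(c)
a=c["color"][175:250,255:375][...,::-1]; cv2.imwrite("pics/crop_top.png",cv2.resize(a,None,fx=6,fy=6,interpolation=cv2.INTER_CUBIC))
m=np.zeros(P.shape[:2],bool); m[180:245,262:370]=1
Z=P[...,2]
lo=(m&(Z>.006)).astype(np.uint8)
n,l,st,ce=cv2.connectedComponentsWithStats(lo)
for i in range(1,n):
    if st[i,4]>300:
        q=P[l==i][:,:2].astype(np.float32)*1000; print(st[i],cv2.minAreaRect(q))
for h0,h1 in((.058,.1),(.07,.1),(.04,.056)):
    k=m&(Z>h0)&(Z<h1); 
    n,l,st,ce=cv2.connectedComponentsWithStats(k.astype(np.uint8))
    for i in range(1,n):
        if st[i,4]>12: q=P[l==i]; print(h0,st[i],q.mean(0),q[:,2].max(),cv2.minAreaRect(q[:,:2].astype(np.float32)*1000))
hsv=cv2.cvtColor(c["color"],cv2.COLOR_RGB2HSV)
b=m&(hsv[...,1]>110)&(hsv[...,2]>90); b[225:]=0;b[:,330:]=0
v,u=np.nonzero(b);print(len(u),u.mean(),v.mean(),P[b].mean(0))
print("table z",np.median(Z[100:300,100:500]))
```

```text
[ 266  186   99   53 2891] ((524.5452880859375, 4.7511444091796875), (269.692138671875, 102.87920379638672), 78.78172302246094)
0.058 [341 214  15   5  34] [ 0.51079683 -0.07887929  0.06524942] 0.06848002095032073 ((510.851318359375, -78.85379791259766), (37.88134002685547, 5.727860927581787), 78.90653228759766)
0.058 [335 217  24  12 198] [ 0.49321108 -0.07422635  0.07551116] 0.08557695525121828 ((493.1322021484375, -75.43084716796875), (62.79374694824219, 21.773662567138672), 79.09073638916016)
0.058 [338 227  15   5  37] [ 0.47524402 -0.07175461  0.06461741] 0.06779693112900943 ((474.1958312988281, -71.47773742675781), (37.99955368041992, 8.609427452087402), 79.01658630371094)
0.07 [337 217  20  12 156] [ 0.493317   -0.07484116  0.07837793] 0.08557695525121828 ((493.24981689453125, -74.91177368164062), (51.69911575317383, 21.718494415283203), 78.78120422363281)
0.04 [269 199  11  17 112] [0.53029208 0.12003039 0.05261545] 0.05582488196304972 ((530.310791015625, 120.91191864013672), (20.345134735107422, 42.845149993896484), 79.1016845703125)
0.04 [309 209  13  15 146] [0.50878343 0.00808348 0.0477825 ] 0.05211025318241623 ((509.1310119628906, 8.076822280883789), (29.51820182800293, 35.476444244384766), 77.7915267944336)
90 299.8 195.11111111111111 [0.56629147 0.05244369 0.02428486]
table z 5.75357517981733e-05
```

View pics/crop_top.png

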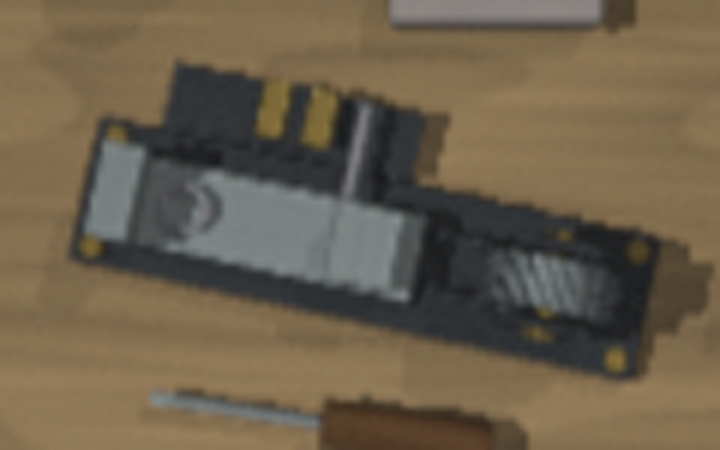

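The gauge x axis lies at about 79° in the world, with the wheel at (0.493, -0.075). In the crop, the pointer tip is at about (366,105) and the notch is between the two brass lugs at about (296,113). That makes the travel about 30 mm. I'll move to hover with the fingers shut and measure more closely.

Call:
{"fn": "carry_out", "kwargs": {"plan": [-25,-26,0,-1,1,-70,-75,0,-2,1,-110,-115,0,-3,1,-150,-155,0,-4,1,-190,-200,0,-5,1,-230,-240,0,-5,1,-270,-280,0,-5,1,-310,-325,0,-5,1,-350,-365,0,-5,1,-380,-400,0,-5,1]}}

```text
time_s: 1.35
eef_pos: [0.428, 0.1088, 0.2311]
tool_rot: [-3.142, 0.0, 2.947]
force: [0.1, 1.8, -0.7]
grip_width: -0.0001
finger_force: 0.0
```

Run:
```python
from h import *
s=ctrl.state();print(s["time_s"],s["eef_pos"],s["tool_rot"])
from scipy.spatial.transform import Rotation as R
M=R.from_euler("xyz",s["tool_rot"]).as_matrix()
print(M.T@(np.array([.502,-.031,.23])-s["eef_pos"])*1000, "y dir",np.degrees(np.arctan2(M[1,1],M[0,1])))
c=cap("wrist");print(c["tool_from_camera"])
```

```text
1.35 [0.42800997 0.10880229 0.23114093] [-3.14152900e+00  1.19796158e-04  2.94695191e+00]
[ -99.63248917 -122.85164505    1.1606801 ] y dir 78.84790627655877
[[-7.83763537e-04 -9.62469559e-01 -2.71388529e-01  6.86620029e-02]
 [ 9.99999636e-01 -6.63197563e-04 -5.35968808e-04  1.01622922e-03]
 [ 3.35869452e-04 -2.71388850e-01  9.62469729e-01 -1.44151810e-01]
 [ 0.00000000e+00  0.00000000e+00  0.00000000e+00  1.00000000e+00]]
```

Call:
{"fn": "carry_out", "kwargs": {"plan": [-25,-30,0,0,1,-55,-65,0,0,1,-85,-100,0,0,1,-100,-123,0,0,1,-100,-123,0,0,1,-100,-123,0,0,1,-100,-123,0,0,1]}}

```text
time_s: 2.28
eef_pos: [0.5015, -0.028, 0.2312]
tool_rot: [3.141, -0.0, 2.949]
force: [-0.2, -0.4, 0.0]
grip_width: 0.0003
finger_force: 0.0
```

```bash
cat >> h.py <<'E'
from scipy.spatial.transform import Rotation as Ro
def wcap():
    s=ctrl.state(); c=dict(ctrl.capture("wrist")); T=np.eye(4); T[:3,:3]=Ro.from_euler("xyz",s["tool_rot"]).as_matrix(); T[:3,3]=s["eef_pos"]
    W=T@np.array(c["tool_from_camera"]); c["R"]=W[:3,:3].T; c["t"]=-W[:3,:3].T@W[:3,3]; return s,c
E
python3 - <<'E'
from h import *
s,c=wcap(); print(s["time_s"],s["eef_pos"],s["tool_rot"],s["force"])
cv2.imwrite("pics/w1.png",c["color"][...,::-1]); np.savez("w1.npz",**c)
E
```

```text
2.275 [ 0.50154383 -0.02799896  0.2312015 ] [ 3.14137307e+00 -3.16323777e-04  2.94934227e+00] [-0.21579453 -0.38900165  0.04021951]
```

View pics/w1.png

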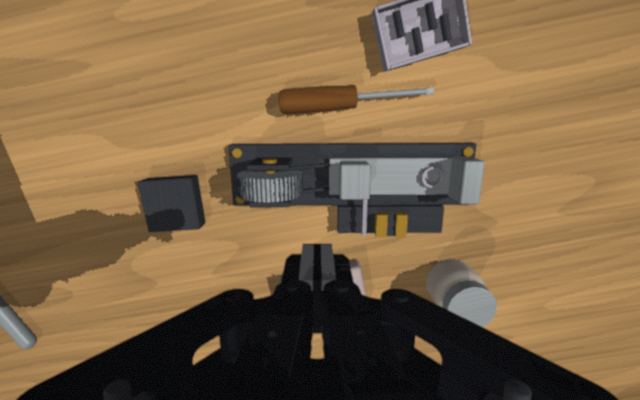

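The wrist view shows the whole gauge: the wheel at about (270,187), the pointer bar at about (364,215), and the brass lugs at (381,225) and (401,225). I measure these in gauge coordinates.

```bash
cat >> h.py <<'E'
def measure(c,G=None):
    hsv=cv2.cvtColor(c["color"],cv2.COLOR_RGB2HSV).astype(int); P=pts(c); Z=P[...,2]
    a=np.radians(79.0); ex=np.array([np.cos(a),np.sin(a)]); ey=np.array([-ex[1],ex[0]])
    w=np.array([.4932,-.0752]) # wheel centre, gauge (-85,0)
    gx=lambda q:(q[...,:2]-w)@ex*1000-85; gy=lambda q:(q[...,:2]-w)@ey*1000
    return hsv,P,gx,gy
def plane(c,h):
    v,u=np.mgrid[:400,:640]; K=np.array(c["intrinsics"]);R=np.array(c["R"]);o=-R.T@c["t"]
    d=np.stack([(u-K[0,2])/K[0,0],(v-K[1,2])/K[1,1],np.ones_like(u)],-1)@R
    return o+d*((h-o[2])/d[...,2])[...,None]
def gap(c):
    hsv,P,gx,gy=measure(c); Q=plane(c,.028); X=gx(Q);Y=gy(Q)
    b=(hsv[...,0]>12)&(hsv[...,0]<35)&(hsv[...,1]>130)&(hsv[...,2]>80)&(Y<-38)&(Y>-75)&(abs(X-35)<60)
    # profile of brass along gauge x, and of bright, unsaturated bar
    s=(hsv[...,1]<60)&(hsv[...,2]>110)&(Y<-24)&(Y>-64)&(abs(X-30)<40)
    for nm,m in(("brass",b),("bar",s)):
        n,l,st,ce=cv2.connectedComponentsWithStats(m.astype(np.uint8))
        for i in range(1,n):
            if st[i,4]>15: k=l==i; print(nm,st[i],"x",np.percentile(X[k],[2,50,98]).round(1),X[k].mean().round(2),"y",Y[k].min().round(1),Y[k].max().round(1))
    print("xmin/max brass",X[b].min(),X[b].max())
E
python3 - <<'E'
from h import *
c=dict(np.load("w1.npz")); gap(c)
hsv,P,gx,gy=measure(c); Z=P[...,2]
K=(np.mgrid[:400,:640][0]<240)
for nm,m in(("wheel",K&(Z>.069)&(Z<.1)&(abs(gx(P)+85)<50)&(abs(gy(P))<30)),("jaw",K&(Z>.044)&(Z<.0505)&(abs(gx(P)-5)<30)&(abs(gy(P))<25)),("anv",K&(Z>.0505)&(Z<.058)&(abs(gx(P)-115)<30))):
    q=P[m];print(nm,m.sum(),q.mean(0),q[:,2].max(),cv2.minAreaRect(np.float32(q[:,:2]*1000)),gx(q).min(),gx(q).max(),gy(q).min(),gy(q).max())
print(hsv[205:232:3,364],hsv[225,375:410:3])
E
```

```text
brass [374 214  14  24 286] x [28.6 35.  41.3] 35.03 y -68.2 -41.1
brass [395 214  13  25 284] x [51.1 57.2 63.6] 57.29 y -69.4 -41.1
bar [362 199   6  35 153] x [13.9 16.2 18.4] 16.09 y -63.4 -24.0
xmin/max brass -24.929006479638744 64.71378276297168
wheel 1428 [ 0.49329182 -0.07178208  0.07911494] 0.0863812265722477 ((496.9217224121094, -73.76110076904297), (56.02828598022461, 28.407472610473633), 79.48172760009766) -110.91221989780425 -54.90651290748491 -17.649143812454685 10.817687298943016
jaw 997 [0.50906549 0.01004278 0.04912274] 0.05048919577321483 ((509.6288757324219, 10.18371868133545), (29.728836059570312, 35.596900939941406), 79.79927062988281) -13.060025343358262 16.906527726108678 -17.778636910559385 17.973983891861113
anv 935 [0.53042533 0.12179579 0.05494825] 0.05746470236856315 ((531.135986328125, 122.51303100585938), (20.25873374938965, 43.928627014160156), 79.1512222290039) 106.158230998954 126.40683890281758 -21.498593909055405 22.46211410353933
[[140  14 164]
 [140  14 162]
 [143  13 162]
 [138  16 164]
 [139  17 163]
 [140  14 162]
 [143  14 164]
 [143  13 163]
 [137  14 162]] [[ 20 170  84]
 [ 21 175 160]
 [ 21 186 158]
 [ 21 184 159]
 [ 18 126 115]
 [109  30  68]
 [105  33  61]
 [ 21 183 131]
 [ 21 183 160]
 [ 20 181 159]
 [ 21 182 157]
 [ 10  12  62]]
```

The travel needed is 46.2 − 16.1 ≈ 30.1 mm of jaw, or about 120 mm of rim. I approach above the wheel, offset back along gauge x.

Call:
{"fn": "carry_out", "kwargs": {"plan": [-1,-30,30,0,1,-1,-64,70,0,1,-1,-64,105,0,1,-1,-64,125,0,1,-1,-64,137,0,1,-1,-64,140,0,1,-1,-64,140,0,1,-1,-64,140,0,1]}}

```text
time_s: 3.32
eef_pos: [0.4914, -0.0922, 0.0923]
tool_rot: [-3.141, 0.002, 2.948]
force: [-0.2, -0.8, -0.1]
grip_width: 0.0001
finger_force: 0.0
```

Call:
{"fn": "carry_out", "kwargs": {"plan": [0,0,4,0,1,0,0,7,0,1,0,0,9,0,1,0,0,10,0,1,0,0,10,0,1,0,0,10,0,1]}}

```text
time_s: 4.08
eef_pos: [0.4907, -0.0921, 0.0814]
tool_rot: [-3.142, 0.0, 2.948]
force: [-0.1, 0.4, 0.1]
grip_width: 0.0003
finger_force: 0.0
```

Call:
{"fn": "carry_out", "kwargs": {"plan": [0,0,1,0,1,0,0,2,0,1,0,0,2,0,1,0,0,2,0,1]}}

```text
time_s: 4.58
eef_pos: [0.4908, -0.0921, 0.0795]
tool_rot: [-3.142, 0.0, 2.948]
force: [-0.8, 0.7, 2.0]
grip_width: 0.0003
finger_force: 1.1
```

Call:
{"fn": "carry_out", "kwargs": {"plan": [0,0,1,0,1,0,4,1,0,1,0,9,1,0,1,0,14,1,0,1,0,18,1,0,1,0,18,1,0,1]}}

```text
time_s: 5.32
eef_pos: [0.4943, -0.0741, 0.0788]
tool_rot: [3.141, 0.0, 2.948]
force: [-0.9, 0.1, 5.9]
grip_width: 0.0001
finger_force: 3.0
```

Call:
{"fn": "carry_out", "kwargs": {"plan": [0,4,0,0,1,0,9,0,0,1,0,14,0,0,1,0,18,0,0,1,0,18,0,0,1,0,18,-4,0,1,0,18,-12,0,1,0,18,-12,0,1]}}

```text
time_s: 6.32
eef_pos: [0.4981, -0.0571, 0.0911]
tool_rot: [-3.141, 0.001, 2.948]
force: [-0.6, -0.9, 1.0]
grip_width: 0.0
finger_force: 0.0
```

Run:
```python
from h import *
s,c=wcap(); print(s["time_s"],s["eef_pos"],s["force"])
cv2.imwrite("pics/w2.png",c["color"][...,::-1]); np.savez("w2.npz",**c)
gap(c)
```

```text
6.325 [ 0.49810956 -0.05712057  0.09109729] [-0.59370251 -0.94249567  1.00270814]
brass [452 268  20  40 639] x [30.4 36.  41.7] 36.02 y -68.7 -38.0
brass [473 268   9   3  22] x [42.3 45.2 47.7] 45.16 y -39.6 -38.1
brass [481 268  23  40 731] x [50.8 57.2 63.9] 57.26 y -68.8 -38.1
bar [419 250  49  52 584] x [ 5.9 26.6 34.9] 24.42 y -63.8 -24.6
xmin/max brass 30.10568794462222 64.75523877915401
```

View pics/w2.png

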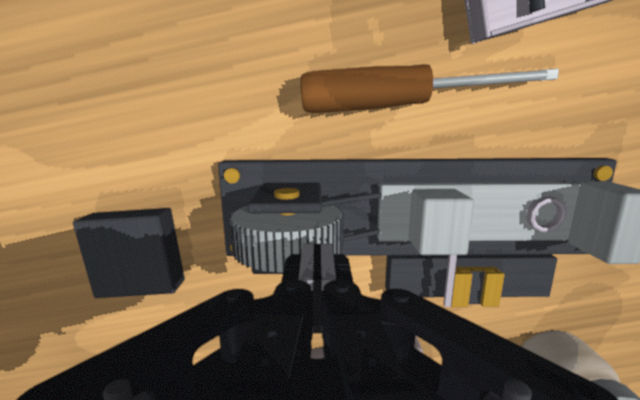

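The stroke worked: the pointer bar is now at about (450,280), touching the left lug at about (461,288). I tighten the bar mask.

```bash
sed -i 's/(Y<-24)&(Y>-64)/(Y<-42)\&(Y>-62)/' h.py
python3 - <<'E'
from h import *
gap(dict(np.load("w1.npz")));gap(dict(np.load("w2.npz")))
E
```

```text
brass [374 214  14  24 286] x [28.6 35.  41.3] 35.03 y -68.2 -41.1
brass [395 214  13  25 284] x [51.1 57.2 63.6] 57.29 y -69.4 -41.1
bar [362 215   5  17  77] x [13.8 16.1 18.5] 16.14 y -61.0 -42.3
xmin/max brass -24.929006479638744 64.71378276297168
brass [452 268  20  40 639] x [30.4 36.  41.7] 36.02 y -68.7 -38.0
brass [473 268   9   3  22] x [42.3 45.2 47.7] 45.16 y -39.6 -38.1
brass [481 268  23  40 731] x [50.8 57.2 63.9] 57.26 y -68.8 -38.1
bar [444 274  11  25 180] x [24.8 27.2 29.6] 27.22 y -61.4 -42.6
xmin/max brass 30.10568794462222 64.75523877915401
```

Call:
{"fn": "carry_out", "kwargs": {"plan": [0,-18,0,0,1,0,-36,0,0,1,0,-36,6,0,1,0,-36,11,0,1,0,-36,12,0,1,0,-36,12,0,1,0,-32,12,0,1,0,-27,12,0,1,0,-22,12,0,1,0,-18,12,0,1]}}

```text
time_s: 7.62
eef_pos: [0.494, -0.0739, 0.0788]
tool_rot: [-3.141, -0.001, 2.949]
force: [-4.0, -0.8, 7.4]
grip_width: -0.0001
finger_force: 3.4
```

Call:
{"fn": "carry_out", "kwargs": {"plan": [0,4,0,0,1,0,9,0,0,1,0,14,0,0,1,0,18,0,0,1,0,18,0,0,1,0,18,-4,0,1,0,18,-12,0,1,0,18,-12,0,1]}}

```text
time_s: 8.62
eef_pos: [0.4983, -0.0572, 0.0912]
tool_rot: [-3.141, 0.002, 2.948]
force: [0.4, 0.1, -0.7]
grip_width: 0.0001
finger_force: 0.0
```

Run:
```python
from h import *
s,c=wcap(); print(s["time_s"],s["eef_pos"],s["force"]); gap(c)
```

```text
8.625 [ 0.49827069 -0.05716878  0.09120697] [ 0.38223416  0.06724364 -0.71841463]
brass [445 268  15  40 401] x [25.7 29.7 33.5] 29.67 y -69.0 -38.3
brass [474 268   8   3  18] x [43.  45.5 47.6] 45.4 y -39.8 -38.3
brass [481 268  23  40 730] x [50.8 57.  63.9] 57.18 y -69.0 -38.3
brass [466 273   6  34  90] x [40.1 41.1 42.1] 41.05 y -68.2 -42.1
bar [459 273  10  26 174] x [34.9 37.1 39.3] 37.07 y -61.7 -42.1
xmin/max brass -24.87210333794981 64.70715437289257
```

Call:
{"fn": "carry_out", "kwargs": {"plan": [0,-18,0,0,1,0,-36,0,0,1,0,-36,6,0,1,0,-36,11,0,1,0,-36,12,0,1,0,-36,12,0,1,0,-32,12,0,1,0,-27,12,0,1,0,-22,12,0,1,0,-18,12,0,1]}}

```text
time_s: 9.93
eef_pos: [0.494, -0.0739, 0.0788]
tool_rot: [-3.141, -0.001, 2.949]
force: [-4.0, -0.2, 6.9]
grip_width: 0.0001
finger_force: 3.5
```

Call:
{"fn": "carry_out", "kwargs": {"plan": [0,4,0,0,1,0,9,0,0,1,0,14,0,0,1,0,18,0,0,1,0,18,0,0,1,0,18,-4,0,1,0,18,-12,0,1,0,18,-50,0,1,0,18,-60,0,1,0,18,-60,0,1]}}

```text
time_s: 11.18
eef_pos: [0.4982, -0.0571, 0.1391]
tool_rot: [-3.141, 0.002, 2.948]
force: [0.0, -0.3, -0.0]
grip_width: 0.0003
finger_force: 0.0
```

Call:
{"fn": "carry_out", "kwargs": {"plan": [0,35,-15,0,1,0,70,-15,0,1,0,105,-15,0,1,0,115,-15,0,1,0,115,-15,0,1,0,115,-15,0,1]}}

```text
time_s: 11.92
eef_pos: [0.5193, 0.0552, 0.1528]
tool_rot: [-3.141, -0.001, 2.947]
force: [-0.1, -0.1, 0.6]
grip_width: 0.0
finger_force: 0.0
```

Run:
```python
from h import *
s,c=wcap(); print(s["time_s"],s["eef_pos"],s["force"]); gap(c)
cv2.imwrite("pics/w4.png",c["color"][...,::-1])
```

```text
11.925 [0.51928793 0.05517633 0.15276294] [-0.05816765 -0.06066132  0.57253111]
brass [320 239  14  13  73] x [51.4 58.4 62.8] 58.07 y -51.8 -40.4
brass [295 240  14  14 122] x [29.4 33.  40. ] 33.31 y -53.6 -41.3
xmin/max brass -16.46440530888107 80.91362436420354
```

View pics/w4.png

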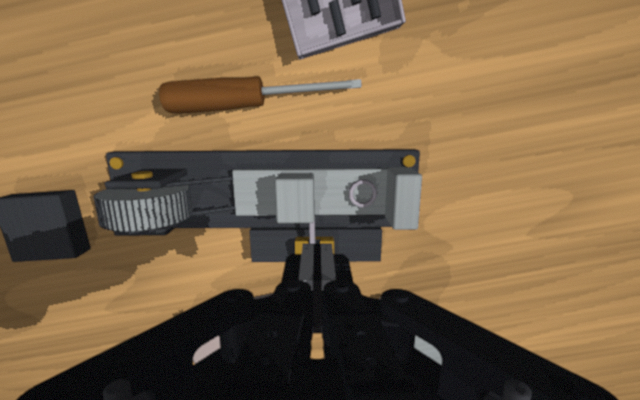

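The pointer now lies between the lugs at about (313,235), but the fingertips partly hide it. I shift outwards to clear the view.

Call:
{"fn": "carry_out", "kwargs": {"plan": [-20,-4,0,0,1,-45,-9,0,0,1,-50,-9,0,0,1,-50,-9,0,0,1,-50,-9,0,0,1]}}

```text
time_s: 12.6
eef_pos: [0.5662, 0.0378, 0.1531]
tool_rot: [-3.142, -0.001, 2.948]
force: [-0.9, -0.1, -0.8]
grip_width: -0.0001
finger_force: 0.0
```

Run:
```python
from h import *
s,c=wcap(); print(s["time_s"],s["eef_pos"],s["force"]); gap(c)
cv2.imwrite("pics/w5.png",cv2.resize(c["color"][130:260,200:440][...,::-1],None,fx=3,fy=3))
```

```text
12.6 [0.56619798 0.03775807 0.15307585] [-0.88052335 -0.1141025  -0.76909223]
brass [303 184  15  33 468] x [29.  34.9 40.8] 34.86 y -68.8 -40.9
brass [329 184  17  33 490] x [51.  57.5 63.6] 57.32 y -68.9 -40.9
bar [319 186   6  23 138] x [42.5 44.6 46.7] 44.61 y -61.7 -42.6
xmin/max brass -17.825633213769635 93.66681819445097
```

View pics/w5.png

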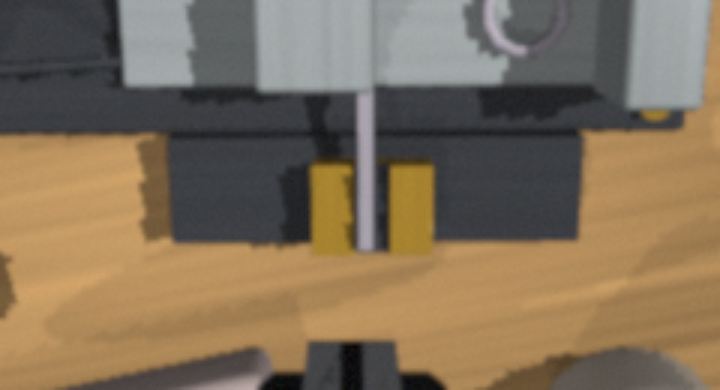

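The pointer lies inside the notch: the bar centre is 1.7 mm short of the notch centre, against a 3.5 mm tolerance. The ring is undisturbed and the finger is clear, so I hand in.

```bash
python3 -c "
from cell import ctrl
print(ctrl.finish_job())"
```

```text
the job is handed in; nothing more can be done
None
```

The job is handed in: three light strokes on the wheel brought the pointer into the notch, about 1.7 mm short of its centre (tolerance 3.5 mm), with the ring undisturbed and the finger clear; no verdict came back.

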